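# Change over a gang-milling arbor

### The arm

A 6-joint arm with a two-finger parallel gripper is mounted at the origin on the work surface. World frame = base frame: x ahead of the robot, y to its left, z up, the work surface at z = 0. Lengths are in mm, angles in rad, forces in N, time in s.
With the tool pointing down it reaches from about 300 to 875 mm from the base axis. Payload 6.4 kg.
Tool frame: the origin (TCP) lies at the very end of the fingers, on their centre line; the grasp point (between the pads) lies 19 mm behind it; z points along the fingers, y is the direction in which the jaws open and shut (so a half turn about z gives the same grasp; the last joint's range is limited). The gripper opens to 85 mm and grips with 20 to 120 N. Pads are 22 mm wide; open, the fingers measure 114 mm over their backs; the gripper's body (76 mm by 85 mm) begins 54 mm behind the grasp point. The pads swing forward as they close: fully open they stand 13 mm farther back than shut.
Start: joints at [0.924, 0.181, 1.607, -0, 1.354, -0.206], TCP at [245.322, 520.056, 231.288] pointing down, gripper open.
Joint ranges: [-2.99, 2.99], [-0.89, 2.07], [0.3, 2.58], [-1.14, 4.28], [0, 2.63], [-3.12, 3.12]. Speed limits (rad/s): [2.57, 2.57, 3.01, 3.14, 3.14, 3.14].

### API

Orientations are given as a unit quaternion [w, x, y, z].
In Python, from workcell import monitor, capture, get_calibration, arm gives the robot as it stands.
- The arm moves only by the tool apply_moves, never from a script. Its argument "increments" is a list of rows, each a list of 3 entries, a list of its own where there are three numbers: the shift along the tool's x, y, z in m, then the turn about the tool's z in rad, then the finger opening in m, from 0 to 0.0854. In form: [[[dx, dy, dz], yaw, gripper], ...]. A call has 1 to 8 rows; each row shifts and turns the commanded pose from where the row before left it, along the tool's axes as they then stand; what a row does not reach is not made up. A row lasts 1/10 s, in which the tool goes at most 50 mm and 8.59 degrees, less where a joint would pass 70% of its speed; a pose out of reach is approached as far as the arm can. A call is refused whole if a number of a shift passes 0.05 or a number of a turn 0.15, either way. A call with a gripper value outside its range is refused whole. The fingers move at their own pace and stop on an object; "grip_force" is the grip in N (left out, the last holds). Time passes only in rows, so rows that do not move let the fingers close. It gives the time, the measured TCP pose, the force and the opening at its end, in the units of the state.
- monitor.get_state(): the state, without advancing time (a new reading comes with each control period).
- capture(name): name is "side" or "top" or "wrist"; returns the picture (400x640x3 uint8, blue, green, red); there is no depth.
- get_calibration(name): a dict with "fx", "fy", "cx", "cy" (pixels), "view" (4x4, takes a point from world to camera coordinates). Camera axes: x right, y down, z forward; pixel columns grow to the right and rows downward; lengths in mm; the calibration is good to about 2 mm. A picture is of the moment at which its call begins: read the wrist's pose just before it. get_calibration takes no time and is no camera call; for the wrist camera it gives the pose at the moment of the call.
- arm.hand_in(): hands the job in, once; it reports no verdict.
The state is a dict: "time": time; "qpos": joint angles; "dq": joint speeds; "effort": joint torques, N m; "position": TCP position; "ee_rot": TCP orientation; "force": force on the tool from outside, world axes, zero at the start; "ft_torque": the same for the moment, N m; "width": finger opening in mm.
Only numpy, scipy, OpenCV 4.12 (cv2) and the standard library are available. Lean on these libraries where they do the work, as an engineer would, in place of code of your own. Each camera call takes 0.05 s, during which the arm holds its last target. There are 200 camera calls.

### The job

Change over the milling arbor that stands upright in the green stand: first take the rust-brown worn cutter off it and lay it flat in the blue regrind tray. Then build the new set on the arbor from the bottom up, in this order: bright collar, violet cutter, red collar, gold cutter, each lowered over the arbor to lie flat on what is beneath it, not dropped from a height. Leave the spanner, the nut and the grease tin where they lie.

Things in the scene. Friction and masses are not known exactly. Their poses are not given: they have to be found in the camera images.
- arbor_seat (a point): Target: steel arbor fixed upright in a green stand (foot 100 x 100, flange 48 wide to 58 high). The point lies on the axis at the shoulder (35 wide, 70 above the bench) that carries the lowest ring; z up. Above it the arbor is 22 thick for 38, tapers over 4 to a 16 thread and ends 52 above the shoulder. Rings slide on freely, 1.5 play all round. The worn cutter is on it at the start.
- tray: Target: blue open steel regrind tray, empty, fixed to the bench; 130 (its x) by 150 (its y) outside, 30 high, walls and floor 4 thick. The origin is the centre of its underside on the bench; z up.
- worn_cutter_mid (a point): Ring-shaped side milling cutter with square teeth round its rim, rust brown, with four teeth broken off; outer diameter 63, bore 25, 10 thick, 190 g. At the start it is threaded on the arbor, flat on the shoulder, its centre 75 above the bench. The point is its centre, half-way through the thickness; z is its axis.
- long_collar_mid (a point): Plain smooth spacing collar (ring), bright silvery metal; outer diameter 36, bore 25, 14 tall, 60 g. Lies flat on the bench at the start. The point is its centre, half-way up; z is its axis.
- violet_cutter_mid (a point): Ring-shaped side milling cutter with square teeth round its rim, dark violet-blue with bright edges; outer diameter 63, bore 25, 8 thick, 150 g. Lies flat on the bench at the start. The point is its centre, half-way through the thickness; z is its axis.
- red_collar_mid (a point): Plain smooth spacing collar (ring), red anodised metal; outer diameter 36, bore 25, 8 tall, 35 g. Lies flat on the bench at the start. The point is its centre, half-way up; z is its axis.
- gold_cutter_mid (a point): Ring-shaped side milling cutter with square teeth round its rim, gold-coloured with bright edges; outer diameter 63, bore 25, 10 thick, 190 g. Lies flat on the bench at the start. The point is its centre, half-way through the thickness; z is its axis.
- spanner: Bystander, leave alone: steel spanner lying flat, 180 long (along its x), 38 wide at the open end, 8 thick; origin at the middle of its underside.
- arbor_nut_mid (a point): Bystander, leave alone for now: dark steel hexagon nut of the arbor, lying flat, 30 across flats, 14 high; the point is its centre, half-way up.
- grease_tin: Bystander, leave alone: small yellow-banded round tin, 60 diameter, 50 high, standing; origin at the centre of its underside.
Mind the look-alikes: they are no part of the job. What is shaped like the part that bears long_collar_mid but pink or turquoise is not meant.

How it is judged:
By the outcome, as a careful person would: the job done as asked, in the order asked, and still so for the second after the job is handed in, with the robot touching nothing.
It also fails if it takes over 112 s, if anything falls off the work surface, if the arm or the gripper's body presses on something with over 40 N, if the wrist force passes 120 N, or if a joint passes its speed limit or range.

## Working session

There is one attempt and no reset: what is moved stays moved. The work goes in short steps, Python scripts to look and compute and a tool call to move; the robot and the scene stay as the last step left them, time stands still between calls to the robot, and variables do not carry over. Pictures are saved under pics/ and viewed, about 12 in all and at most 16, crops included, and the job is handed in when it is done.

Besides the shell and the picture viewer there is one more tool, called after "Call:" as name([rows], argument=value, ...), one row to a line, values as JSON. apply_moves: Moves the arm, as the interface text tells. Its arguments: {"type":"object","properties":{"increments":{"type":"array","items":{"type":"array"}},"grip_force":{"type":"number"}},"required":["increments"]}

```bash
ls; mkdir -p pics; cat > h.py <<'E'
import numpy as np, cv2
from workcell import monitor, capture, get_calibration, arm
def snap(name,f):
    c=get_calibration(name); im=np.asarray(capture(name)); cv2.imwrite('pics/'+f,im); return im,c
def ray(c,u,v):
    V=np.array(c['view']).reshape(4,4); R=V[:3,:3]; o=-R.T@V[:3,3]
    d=R.T@np.array([(u-c['cx'])/c['fx'],(v-c['cy'])/c['fy'],1.]); return o,d
def onz(c,u,v,z):
    o,d=ray(c,u,v); return o+d*(z-o[2])/d[2]
def proj(c,p):
    V=np.array(c['view']).reshape(4,4); q=V[:3,:3]@np.array(p,float)+V[:3,3]
    return np.array([c['fx']*q[0]/q[2]+c['cx'],c['fy']*q[1]/q[2]+c['cy']])
E
python3 - <<'E'
from h import *
s=monitor.get_state(); print(s)
for n in('side','top','wrist'):
    im,c=snap(n,n+'0.png'); print(n,c['fx'],np.round(-np.array(c['view'])[:3,:3].T@np.array(c['view'])[:3,3]),np.round(np.array(c['view'])[:3,:3],2).tolist())
E
```

```text
pics
{'time': 0.0, 'qpos': array([ 9.23697820e-01,  1.81541460e-01,  1.60801648e+00,  3.52789876e-05,
        1.35380625e+00, -2.06292407e-01]), 'dq': array([ 0.00200639, -0.00121994,  0.0003545 , -0.00140403, -0.00352616,
        0.00164501]), 'effort': array([-2.32812185e-03, -4.44883025e+01, -3.51327574e+01, -5.46536867e-04,
        9.14960779e-03,  6.27321768e-06]), 'position': array([244.96171362, 519.59504028, 230.37982872]), 'ee_rot': array([-3.82266773e-04,  2.18626576e-01,  9.75808196e-01, -7.99221429e-04]), 'force': array([-0.26939943, -0.10557089,  0.74307863]), 'ft_torque': array([ 0.0586112 , -0.00962356,  0.01472615]), 'width': 85.36638902316746}
side 488.21077984976 [440. 836. 722.] [[-0.98, -0.18, 0.0], [-0.11, 0.6, -0.8], [0.14, -0.78, -0.61]]
top 438.56202190090545 [454.  -2. 902.] [[0.03, -1.0, 0.03], [-0.99, -0.03, -0.12], [0.12, -0.02, -0.99]]
wrist 300.5764528925266 [184. 550. 373.] [[0.43, 0.9, -0.0], [0.87, -0.41, 0.26], [0.24, -0.11, -0.96]]
```

View pics/top0.png

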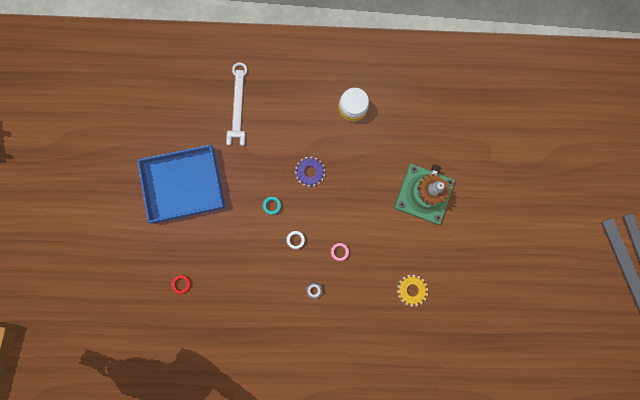

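View pics/side0.png

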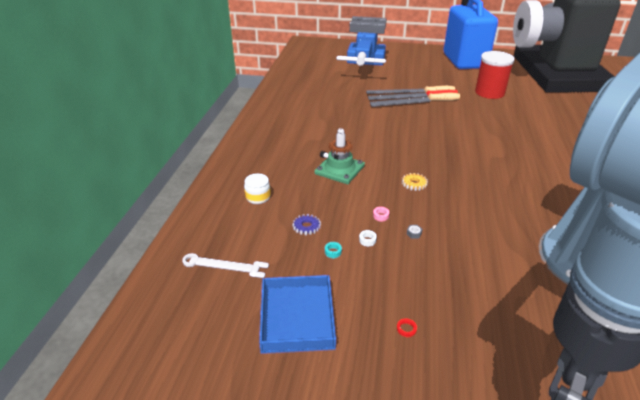

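The top view shows the candidates. Brown cutter on the arbor (433,188), violet (310,171), gold (412,290). Rings: red (181,284), bright (296,240), with look-alikes pink (340,252), turquoise (272,205) and the nut (314,290). Tray at (181,184). By the description, the bright collar is the one at (296,240).

```bash
cat > m.py <<'E'
from h import *
SEED={'bright':((296,240),7),'violet':((310,171),4),'red':((181,284),4),'gold':((412,290),5)}
def ringmask(im,name):
    h,s,v=cv2.split(cv2.cvtColor(im,cv2.COLOR_BGR2HSV)); h=h.astype(int)
    m={'bright':(s<60)&(v>120),'violet':(h>112)&(h<140)&(s>60),'red':((h<6)|(h>174))&(s>170)&(v>100),
       'gold':(h>18)&(h<32)&(s>130)&(v>130),'pink':(h>160)&(s>50)&(s<170)&(v>150)}[name]
    return m.astype(np.uint8)*255
def comp(m,uv,r=30):
    n,l,st,ce=cv2.connectedComponentsWithStats(m)
    i=[k for k in range(1,n) if np.hypot(*(ce[k]-uv))<r and st[k,4]>40]
    if not i: return None
    k=max(i,key=lambda k:st[k,4]); cs,_=cv2.findContours((l==k).astype(np.uint8),0,1)
    hull=cv2.convexHull(max(cs,key=cv2.contourArea)); return hull
def centre(c,hull,z):
    (u,v),_,_=cv2.fitEllipse(hull) if len(hull)>=5 else cv2.minAreaRect(hull)
    P=np.array([onz(c,*p[0],z)[:2] for p in hull]); (x,y),r=cv2.minEnclosingCircle(P.astype(np.float32))
    return (u,v),onz(c,u,v,z),2*r
E
python3 - <<'E'
from m import *
im=cv2.imread('pics/top0.png'); c=get_calibration('top')
im2=cv2.imread('pics/side0.png'); c2=get_calibration('side')
for k,(uv,z) in SEED.items():
    hu=comp(ringmask(im,k),uv,8); uvc,p,d=centre(c,hu,z); q=proj(c2,p)
    h2=comp(ringmask(im2,k),q,10)
    print(k,np.round(uvc,1),p.round(1),'d',round(d,1),'side', None if h2 is None else centre(c2,h2,z)[1].round(1), q.round())
h,s,v=cv2.split(cv2.cvtColor(im,cv2.COLOR_BGR2HSV))
t=comp(((h>100)&(h<118)&(s>130)).astype(np.uint8)*255,(181,184)); r=cv2.minAreaRect(np.array([[onz(c,*p[0],28)[:2]] for p in t],np.float32)); print('tray',r)
g=comp(((h>60)&(h<90)&(s>60)).astype(np.uint8)*255,(426,194)); r=cv2.minAreaRect(np.array([[onz(c,*p[0],8)[:2]] for p in g],np.float32)); print('stand',r)
for n,uv in (('arbor top?',(440,185)),): print(n,onz(c,*uv,122))
p=np.array([*r[0],122]); print(proj(c,p),proj(c2,p))
crop=cv2.resize(im[150:310,250:460],None,fx=3.6,fy=3.6,interpolation=cv2.INTER_CUBIC); cv2.imwrite('pics/crop1.png',crop)
E
```

```text
bright [295.1 239.4] [482.4  27.3   7. ] d 37.8 side [482.5  29.8   7. ] [368. 237.]
violet [309.8 170.9] [625.2   1.6   4. ] d 58.2 side [624.2   3.    4. ] [306. 223.]
red [180.7 284. ] [387.5 252.7   4. ] d 36.9 side [388.  255.5   4. ] [407. 326.]
gold [412.2 290. ] [ 387.1 -212.7    5. ] d 58.7 side [ 387.3 -214.2    5. ] [414. 180.]
tray ((586.9297485351562, 260.2936096191406), (132.4389190673828, 149.2411651611328), 13.86174201965332)
stand ((584.189208984375, -236.7823028564453), (99.790283203125, 100.57950592041016), 71.32311248779297)
arbor top? [ 584.37632671 -235.54047593  122.        ]
[440.6804999 185.1229738] [340.71379739 128.58871294]
```

View pics/crop1.png

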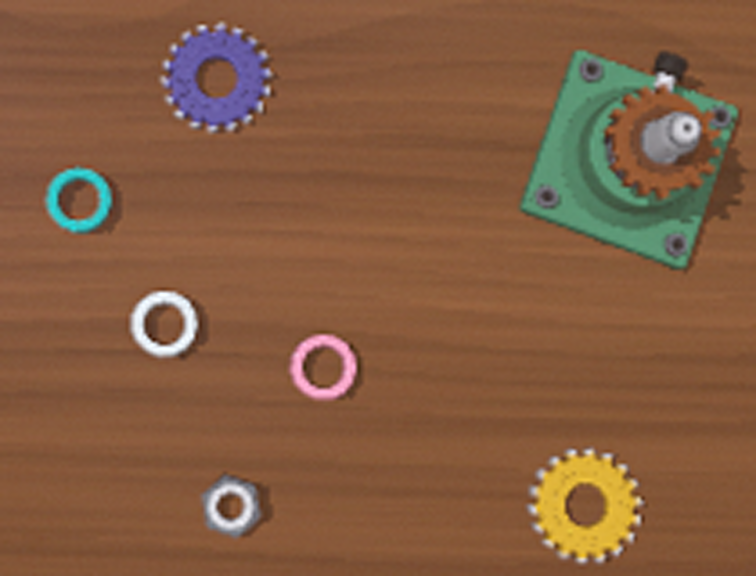

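The crop confirms it: the plain bright ring is at crop (165,323), with pink (324,367) and turquoise (80,200) as its look-alikes. Sizes and both views agree within about 2–3 mm. I'll square the yaw to the world and go above the arbor.

Call:
apply_moves([
  [[0,0,0],-0.147,0.08],
  [[0,0,0],-0.147,0.08],
  [[0,0,0],-0.147,0.08],
  [[-0.019,-0.042,0],0,0.08],
  [[-0.019,-0.042,0],0,0.08],
  [[-0.019,-0.042,0],0,0.08],
  [[-0.019,-0.042,0],0,0.08],
  [[-0.019,-0.042,0],0,0.08],
])

```text
time: 0.95
position: [340.5, 308.4, 231.1]
ee_rot: [0.0, -0.0, 1.0, -0.0]
force: [0.3, 0.1, 0.7]
width: 80.3
```

Call:
apply_moves([
  [[-0.019,-0.042,0],0,0.08],
  [[-0.019,-0.042,0],0,0.08],
  [[-0.019,-0.042,0],0,0.08],
  [[-0.019,-0.042,0],0,0.08],
  [[-0.019,-0.042,0],0,0.08],
  [[-0.019,-0.042,0],0,0.08],
  [[-0.019,-0.042,0],0,0.08],
  [[-0.019,-0.042,0],0,0.08],
])

```text
time: 1.75
position: [492.7, -27.8, 231.2]
ee_rot: [0.0, 0.0, 1.0, 0.0]
force: [1.3, 0.9, -0.1]
width: 79.9
```

Call:
apply_moves([
  [[-0.018,-0.042,0],0,0.08],
  [[-0.018,-0.042,0],0,0.08],
  [[-0.018,-0.042,0],0,0.08],
  [[-0.018,-0.042,0],0,0.08],
  [[-0.0195,-0.04,0],0,0.08],
  [[0,0,0],0,0.08],
  [[0,0,0],0,0.08],
])

```text
time: 2.45
position: [583.6, -234.5, 230.1]
ee_rot: [-0.001, 0.001, 1.0, 0.001]
force: [-0.4, 0.1, 0.2]
width: 80.0
```

```bash
python3 - <<'E'
from m import *
print(monitor.get_state()['position'])
im,c=snap('wrist','w1.png')
for z in (122,75,8): print(z,proj(c,[584.2,-236.3,z]).round(1))
p=monitor.get_state()['position']; print('tcp px',proj(c,p),proj(c,p+[0,40,0]))
E
```

```text
[ 583.55682946 -234.51837416  230.08373698]
122 [320.8 197.4]
75 [321.3 185.3]
8 [321.8 173.3]
tcp px [324.10782082 250.7660226 ] [401.69947376 250.59618254]
```

View pics/w1.png

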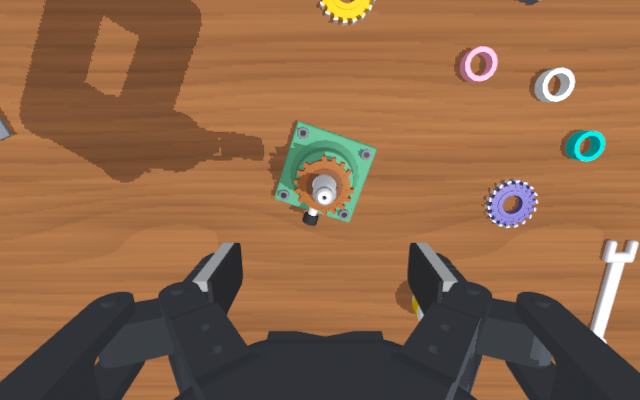

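Wrist view: arbor tip at (324,197), worn cutter around it, and the lock knob at (311,218) on the flange, below the cutter. Both fingers are clear. I'll measure the arbor more precisely.

```bash
python3 - <<'E'
from m import *
im=cv2.imread('pics/w1.png'); c=get_calibration('wrist')
h,s,v=cv2.split(cv2.cvtColor(im,cv2.COLOR_BGR2HSV))
br=((h<14)&(s>150)&(v>70)).astype(np.uint8)*255; br[:140]=0;br[225:]=0;br[:,:280]=0;br[:,370:]=0
hu=comp(br,(324,182)); print('worn z80',*centre(c,hu,80))
ti=((s<50)&(v>170)).astype(np.uint8)*255; 
hu=comp(ti,(324,197),10); print(hu.reshape(-1,2).min(0),hu.reshape(-1,2).max(0),'tip',onz(c,324,197,122))
# cross-check wrist cam bias on bench things
for k,(u,zz) in SEED.items():
    from h import proj
    P={'bright':(482.4,28.5,7),'violet':(624.8,2.2,4),'gold':(387.2,-213.4,5)}.get(k)
    if P and k!='gold':
        hh=comp(ringmask(im,k),proj(c,P),15); print(k,centre(c,hh,zz) if hh is not None else None)
E
```

```text
worn z80 (323.68060302734375, 186.00161743164062) [ 583.78277666 -232.80837363   80.        ] 62.6588249206543
[316 177] [335 205] tip [ 583.89072785 -232.48051843  122.        ]
bright ((554.6029052734375, 84.70950317382812), array([481.6476857 ,  31.93599031,   7.        ]), 46.29697036743164)
violet ((511.3359069824219, 203.38427734375), array([624.19440389,   7.38083576,   4.        ]), 61.461143493652344)
```

Call:
apply_moves([
  [[0,0,0.045],0,0.08],
  [[0,0,0.045],0,0.08],
  [[0,0,0.045],0,0.08],
  [[0,0,0.02],0,0.08],
  [[0,0,0.011],0,0.08],
  [[0,0,0],0,0.08],
], grip_force=30)

```text
time: 3.1
position: [583.2, -232.3, 64.4]
ee_rot: [-0.001, -0.001, 1.0, 0.001]
force: [-0.0, -0.8, -0.5]
width: 80.1
```

Call:
apply_moves([
  [[0,0,0],0,0.05],
  [[0,0,0],0,0.05],
  [[0,0,0],0,0.05],
  [[0,0,0],0,0.05],
  [[0,0,0],0,0.05],
  [[0,0,0],0,0.05],
], grip_force=30)

```text
time: 3.7
position: [585.5, -234.4, 67.9]
ee_rot: [0.002, -0.0, 1.0, -0.001]
force: [-1.2, 3.5, 6.8]
width: 61.1
```

```bash
python3 - <<'E'
from m import *
s=monitor.get_state(); print({k:np.round(s[k],2) for k in('position','force','ft_torque','width')})
im,c=snap('wrist','w2.png'); p=s['position']
print(proj(c,p),proj(c,p-[0,0,7]),proj(c,[*p[:2],75]),proj(c,[*p[:2],122]))
E
```

```text
{'position': array([ 585.47, -234.38,   67.95]), 'force': array([-1.23,  3.47,  6.83]), 'ft_torque': array([0.31, 0.13, 0.04]), 'width': np.float64(61.07)}
[322.03525127 250.66307785] [322.15844209 244.99999811] [321.89978796 256.890324  ] [320.54164273 319.32423735]
```

View pics/w2.png

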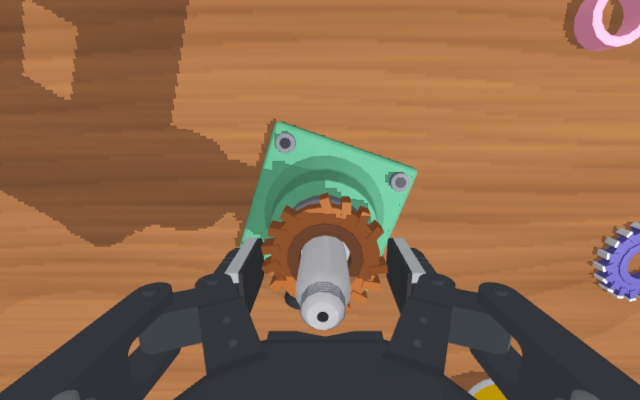

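Wrist view: the brown cutter is between the pads at about (325,255), with the arbor tip at (322,317) in its bore. Lifting.

Call:
apply_moves([
  [[0,0,-0.005],0,0.05],
  [[0,0,-0.01],0,0.05],
  [[0,0,-0.02],0,0.05],
  [[0,0,-0.02],0,0.05],
  [[0,0,-0.03],0,0.05],
  [[0,0,-0.03],0,0.05],
  [[0,0,-0.03],0,0.05],
  [[0,0,0],0,0.05],
], grip_force=40)

```text
time: 4.55
position: [586.4, -235.5, 216.5]
ee_rot: [0.004, -0.0, 1.0, -0.003]
force: [0.4, -0.3, -1.6]
width: 60.7
```

```bash
python3 - <<'E'
from m import *
for _ in range(4):
    s=monitor.get_state(); capture('side'); print({k:np.round(s[k],2) for k in('position','force','width')})
im,c=snap('wrist','w3.png'); p=s['position']
E
```

```text
{'position': array([ 586.41, -235.49,  216.53]), 'force': array([ 0.38, -0.29, -1.63]), 'width': np.float64(60.66)}
{'position': array([ 585.23, -234.76,  213.48]), 'force': array([-0.64,  0.5 , -3.  ]), 'width': np.float64(60.69)}
{'position': array([ 584.07, -234.05,  211.01]), 'force': array([ 0.33, -0.03, -2.95]), 'width': np.float64(60.6)}
{'position': array([ 583.31, -233.55,  209.39]), 'force': array([ 0.3 ,  0.86, -2.2 ]), 'width': np.float64(60.5)}
```

View pics/w3.png

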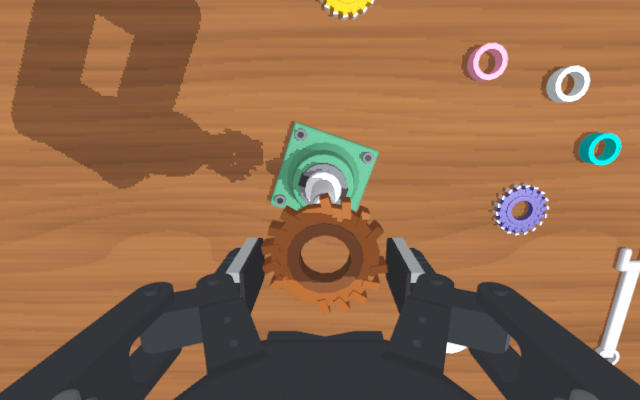

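Cutter is held level at about (325,255), bore clear of the arbor, and the wrist force matches its weight. The measured pose shows real settling transients of about 0.3 s, so I'll add settling rows. Now to the tray.

Call:
apply_moves([
  [[-0.003,0.03,0],0,0.05],
  [[0,0.045,0],0,0.05],
  [[0,0.049,0],0,0.05],
  [[0,0.049,0],0,0.05],
  [[0,0.049,0],0,0.05],
  [[0,0.049,0],0,0.05],
  [[0,0.049,0],0,0.05],
  [[0,0.049,0],0,0.05],
])

```text
time: 5.6
position: [585.7, 137.0, 208.6]
ee_rot: [-0.001, -0.0, 1.0, -0.0]
force: [0.6, 0.1, -2.3]
width: 60.5
```

Call:
apply_moves([
  [[0,0.049,0],0,0.05],
  [[0,0.045,0],0,0.05],
  [[0,0.03,0],0,0.05],
  [[0,0.002,0.03],0,0.05],
  [[0,0,0.045],0,0.05],
  [[0,0,0.045],0,0.05],
  [[0,0,0.03],0,0.05],
  [[0,0,0.02],0,0.05],
])

```text
time: 6.4
position: [583.4, 260.3, 34.9]
ee_rot: [-0.004, -0.0, 1.0, -0.001]
force: [0.5, 0.1, -1.7]
width: 60.7
```

Call:
apply_moves([
  [[0,0,0.015],0,0.05],
  [[0,0,0.01],0,0.05],
  [[0,0,0.004],0,0.05],
  [[0,0,0],0,0.05],
  [[0,0,0],0,0.05],
  [[0,0,0],0,0.05],
])

```text
time: 7.0
position: [587.8, 261.4, 12.6]
ee_rot: [0.001, -0.0, 1.0, 0.0]
force: [0.8, 0.0, -1.6]
width: 61.0
```

Call:
apply_moves([
  [[0,0,0.002],0,0.05],
  [[0,0,0.002],0,0.05],
  [[0,0,0.002],0,0.05],
  [[0,0,0],0,0.05],
  [[0,0,0],0,0.05],
  [[0,0,0],0,0.05],
])

```text
time: 7.6
position: [586.9, 261.1, 5.3]
ee_rot: [0.0, -0.0, 1.0, -0.0]
force: [0.3, -0.2, -2.1]
width: 60.6
```

Call:
apply_moves([
  [[0,0,0.001],0,0.05],
  [[0,0,0.001],0,0.05],
  [[0,0,0.001],0,0.05],
  [[0,0,0],0,0.05],
  [[0,0,0],0,0.05],
])

```text
time: 8.1
position: [586.9, 261.2, 2.3]
ee_rot: [0.0, -0.0, 1.0, -0.0]
force: [-0.8, 1.1, -0.2]
width: 60.6
```

Call:
apply_moves([
  [[0,0,0.001],0,0.05],
  [[0,0,0.001],0,0.05],
  [[0,0,0],0,0.05],
  [[0,0,0],0,0.05],
])

```text
time: 8.5
position: [587.2, 261.2, 2.2]
ee_rot: [0.0, -0.0, 1.0, -0.0]
force: [-5.9, -1.8, 12.2]
width: 60.7
```

Call:
apply_moves([
  [[0,0,-0.001],0,0.066],
  [[0,0,0],0,0.072],
  [[0,0,0],0,0.072],
  [[0,0,0],0,0.072],
  [[0,0,-0.01],0,0.072],
  [[0,0,-0.03],0,0.075],
  [[0,0,-0.05],0,0.075],
  [[0,0,-0.05],0,0.075],
])

```text
time: 9.3
position: [586.1, 260.9, 142.5]
ee_rot: [-0.001, -0.0, 1.0, -0.0]
force: [1.7, -0.2, -0.4]
width: 75.2
```

Call:
apply_moves([
  [[0.04,-0.045,0],0,0.05],
  [[0.04,-0.045,0],0,0.05],
  [[0.025,-0.045,0],0,0.05],
  [[0,-0.05,0],0,0.05],
  [[0,-0.04,0],0,0.05],
  [[0,-0.01,0],0,0.05],
  [[0,0,0],0,0.05],
  [[0,0,0],0,0.05],
])

```text
time: 10.1
position: [496.4, 43.3, 141.6]
ee_rot: [0.0, 0.0, 1.0, 0.0]
force: [0.2, 0.3, -0.2]
width: 50.1
```

```bash
python3 - <<'E'
from m import *
s=monitor.get_state(); im,c=snap('wrist','w4.png'); p=s['position']; print(p,s['width'])
print('tcp px',proj(c,p)); q=proj(c,[482.4,28.5,7])
hu=comp(ringmask(im,'bright'),q,40); print(q,centre(c,hu,7), centre(c,hu,14))
t,c=snap('top','t4.png'); sd,c2=snap('side','s4.png')
for k,(uv,z) in SEED.items():
    hu=comp(ringmask(t,k),uv,8)
    if hu is not None: print(k,centre(c,hu,z)[1].round(1))
a=cv2.resize(t[130:310,110:350],(480,360)); b=cv2.resize(sd[250:370,230:390],(480,360)); w=cv2.resize(im,(480,300)); cv2.imwrite('pics/c4.png',np.vstack([np.hstack([a,b])[:, :800],np.zeros((5,800,3),np.uint8),np.hstack([w,np.zeros((300,320,3),np.uint8)])])[:600])
E
```

```text
[496.36625224  43.33414621 141.59411781] 50.06378729340414
tcp px [322.07177185 250.68913266]
[307.21984313 174.69345943] ((308.3392028808594, 174.97647094726562), array([482.66921832,  29.54372458,   7.        ]), 38.678314208984375) ((308.3392028808594, 174.97647094726562), array([481.31610062,  29.92178956,  14.        ]), 37.701255798339844)
violet [624.9   1.9   4. ]
gold [ 387.1 -212.6    5. ]
```

View pics/c4.png

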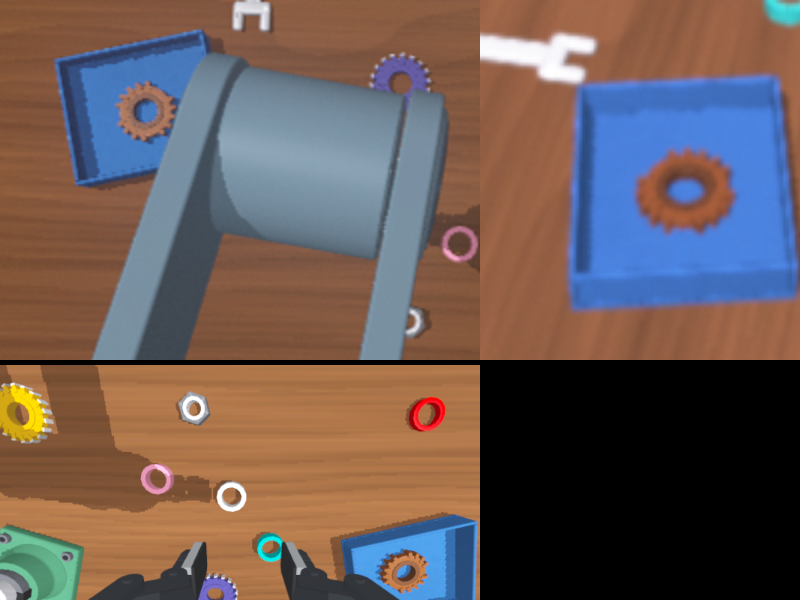

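The worn cutter lies flat on the tray floor, in both the side and top crops. The bright collar is at (482.7, 29), and top, side and wrist views agree within about 2 mm. Grasping it.

Call:
apply_moves([
  [[0.0137,-0.0143,0.02],0,0.05],
  [[0,0,0.045],0,0.05],
  [[0,0,0.045],0,0.05],
  [[0,0,0.02],0,0.05],
  [[0,0,0.0095],0,0.05],
  [[0,0,0],0,0.05],
  [[0,0,0],0,0.05],
  [[0,0,0],0,0.05],
])

```text
time: 11.05
position: [484.0, 28.4, 3.3]
ee_rot: [0.001, -0.0, 1.0, -0.0]
force: [-0.1, 0.9, -0.5]
width: 50.0
```

Call:
apply_moves([
  [[0,0,0],0,0.025],
  [[0,0,0],0,0.025],
  [[0,0,0],0,0.025],
  [[0,0,0],0,0.025],
  [[0,0,0],0,0.025],
  [[0,0,0],0,0.025],
])

```text
time: 11.65
position: [483.7, 28.2, 3.4]
ee_rot: [0.001, -0.0, 1.0, -0.0]
force: [-2.4, 1.5, 8.3]
width: 34.1
```

Call:
apply_moves([
  [[0,0,-0.01],0,0.025],
  [[0,0,-0.03],0,0.025],
  [[0,0,-0.045],0,0.025],
  [[0,0,-0.045],0,0.025],
  [[-0.015,-0.04,-0.037],0,0.025],
  [[-0.018,-0.047,0],0,0.025],
  [[-0.018,-0.047,0],0,0.025],
  [[-0.018,-0.047,0],0,0.025],
])

```text
time: 12.45
position: [550.2, -148.9, 166.4]
ee_rot: [0.001, -0.0, 1.0, -0.001]
force: [1.6, 0.6, -0.9]
width: 33.9
```

Call:
apply_moves([
  [[-0.018,-0.047,0],0,0.025],
  [[-0.013,-0.034,0],0,0.025],
  [[0,0,0],0,0.025],
  [[0,0,0],0,0.025],
  [[0,0,0],0,0.025],
  [[0,0,0],0,0.025],
])

```text
time: 13.05
position: [580.1, -226.4, 164.8]
ee_rot: [-0.0, -0.001, 1.0, 0.0]
force: [-0.5, 0.2, -0.5]
width: 33.9
```

```bash
python3 - <<'E'
from m import *
s=monitor.get_state(); im,c=snap('wrist','w5.png'); p=s['position']; print(p,s['width'],s['force'])
for z in (168,122,70,58): print(z,proj(c,[*p[:2],z]))
cv2.imwrite('pics/w5c.png',cv2.resize(im[110:330,200:440],None,fx=2.5,fy=2.5,interpolation=cv2.INTER_CUBIC))
E
```

```text
[ 580.07297921 -226.39625678  164.79677727] 33.87683392235904 [-0.51439646  0.19093356 -0.52918965]
168 [321.95402535 253.30226065]
122 [322.50516688 222.26318179]
70 [322.88950816 200.61792639]
58 [322.95700594 196.81660009]
```

View pics/w5c.png

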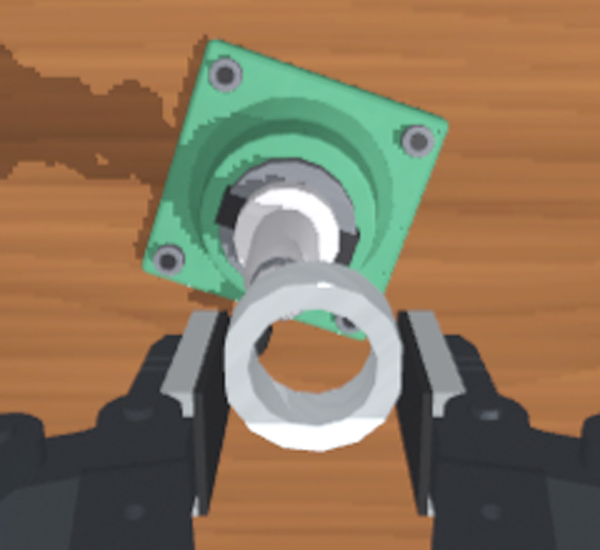

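The collar is held between the pads (crop centre about (313,345)), and the arbor is behind it at about (288,225). The last moves were clipped about 8 mm short, and the wrist view carries a lateral bias of about +3 px. Combining the views differentially, the TCP should go to (585.5, −234.9).

Call:
apply_moves([
  [[-0.0054,-0.0085,0.01],0,0.025],
  [[0,0,0.012],0,0.025],
  [[0,0,0.01],0,0.025],
  [[0,0,0],0,0.025],
  [[0,0,0],0,0.025],
  [[0,0,0],0,0.025],
])

```text
time: 13.7
position: [585.9, -236.4, 132.8]
ee_rot: [0.0, -0.0, 1.0, -0.0]
force: [0.4, -1.0, 0.1]
width: 34.0
```

Call:
apply_moves([
  [[0,0,0.005],0,0.025],
  [[0,0,0.005],0,0.025],
  [[0,0,0.004],0,0.025],
  [[0,0,0],0,0.025],
  [[0,0,0],0,0.025],
])

```text
time: 14.2
position: [585.7, -236.2, 118.3]
ee_rot: [-0.0, -0.0, 1.0, 0.0]
force: [-0.3, -0.9, -1.5]
width: 33.9
```

```bash
python3 - <<'E'
from m import *
s=monitor.get_state(); im,c=snap('wrist','w6.png'); p=s['position']; print(p,s['width'],s['force'])
a=cv2.resize(im[150:330,220:430],None,fx=2,fy=2,interpolation=cv2.INTER_CUBIC)
sd,c2=snap('side','s6.png'); u,v=proj(c2,[585,-235,120]).astype(int); print(u,v)
b=cv2.resize(sd[v-35:v+55,u-45:u+45],(360,360),interpolation=cv2.INTER_CUBIC)
cv2.imwrite('pics/w6c.png',np.hstack([a,b]))
E
```

```text
[ 585.65085029 -236.22054081  118.32202776] 33.94922641559762 [-0.27413423 -0.8973329  -1.54545086]
340 129
```

View pics/w6c.png

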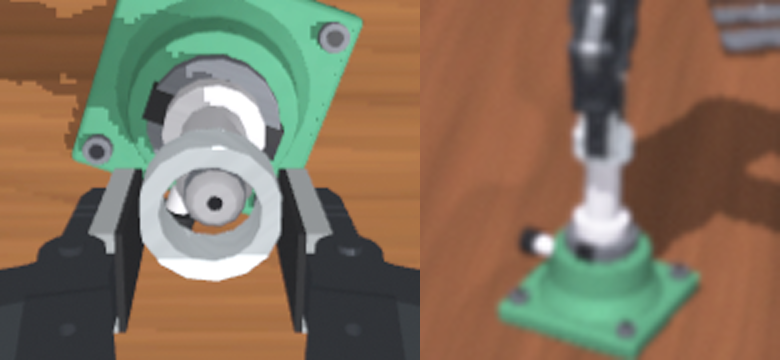

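The arbor tip (crop (214,203)) sits inside the bore, about 0.8 mm to +y of centre. I'll nudge over and lower.

Call:
apply_moves([
  [[0,0.0008,0],0,0.025],
  [[0,0,0.005],0,0.025],
  [[0,0,0.006],0,0.025],
  [[0,0,0.006],0,0.025],
  [[0,0,0],0,0.025],
  [[0,0,0],0,0.025],
])

```text
time: 14.9
position: [585.5, -235.4, 101.0]
ee_rot: [-0.0, -0.0, 1.0, 0.0]
force: [0.7, 0.4, 0.1]
width: 34.1
```

Call:
apply_moves([
  [[0,0,0.006],0,0.025],
  [[0,0,0.006],0,0.025],
  [[0,0,0.006],0,0.025],
  [[0,0,0.003],0,0.025],
  [[0,0,0],0,0.025],
  [[0,0,0],0,0.025],
])

```text
time: 15.5
position: [585.8, -235.5, 80.5]
ee_rot: [-0.0, -0.0, 1.0, 0.0]
force: [0.5, -0.1, -1.0]
width: 34.1
```

Going on freely with no contact. Down to the shoulder in small steps.

Call:
apply_moves([
  [[0,0,0.003],0,0.025],
  [[0,0,0.002],0,0.025],
  [[0,0,0.001],0,0.025],
  [[0,0,0],0,0.025],
  [[0,0,0],0,0.025],
])

```text
time: 16.0
position: [585.8, -235.5, 74.5]
ee_rot: [0.0, -0.0, 1.0, -0.0]
force: [0.7, 0.2, -1.4]
width: 33.7
```

Call:
apply_moves([
  [[0,0,0.001],0,0.025],
  [[0,0,0.001],0,0.025],
  [[0,0,0],0,0.025],
  [[0,0,0],0,0.025],
])

```text
time: 16.4
position: [585.9, -235.6, 73.5]
ee_rot: [0.0, -0.0, 1.0, -0.0]
force: [-2.0, 1.5, 5.3]
width: 34.1
```

Contact at 73.5, exactly as expected from the grasp height. Release and move over to the violet cutter.

Call:
apply_moves([
  [[0,0,-0.001],0,0.042],
  [[0,0,0],0,0.046],
  [[0,0,0],0,0.046],
  [[0,0,-0.01],0,0.046],
  [[0,0,-0.03],0,0.046],
  [[0,0,-0.04],0,0.046],
  [[0,0,-0.02],0,0.06],
  [[-0.005,0.03,0],0,0.08],
])

```text
time: 17.2
position: [593.0, -209.6, 179.2]
ee_rot: [0.004, 0.002, 1.0, -0.003]
force: [0.4, 0.5, -0.1]
width: 72.4
```

Call:
apply_moves([
  [[-0.007,0.042,0],0,0.08],
  [[-0.007,0.042,0],0,0.08],
  [[-0.007,0.042,0],0,0.08],
  [[-0.007,0.042,0],0,0.08],
  [[-0.006,0.04,0],0,0.08],
  [[0,0,0.03],0,0.08],
  [[0,0,0],0,0.08],
  [[0,0,0],0,0.08],
])

```text
time: 18.0
position: [624.2, 2.4, 143.5]
ee_rot: [-0.001, -0.0, 1.0, 0.0]
force: [0.1, 0.6, 1.7]
width: 80.0
```

```bash
cat > look.py <<'E'
import sys
from m import *
k,x,y,f=sys.argv[1],float(sys.argv[2]),float(sys.argv[3]),sys.argv[4]
z=SEED[k][1]
capture('side'); s=monitor.get_state(); im,c=snap('wrist',f); p=s['position']; print(p.round(1),s['width'].round(1),s['force'].round(1))
hu=comp(ringmask(im,k),proj(c,[x,y,z]),40)
uv,P,d=centre(c,hu,z); print('px',np.round(uv,1),P.round(1),'d',round(d,1),'3px-corrected',onz(c,uv[0]-3,uv[1],z).round(1))
E
python3 look.py violet 625 2.5 w7.png
python3 - <<'E'
from m import *
sd,c2=snap('side','s7.png'); u,v=proj(c2,[585,-235,90]).astype(int)
cv2.imwrite('pics/s7c.png',cv2.resize(sd[v-45:v+45,u-45:u+45],(360,360),interpolation=cv2.INTER_CUBIC))
E
```

```text
Traceback (most recent call last):
  File "look.py", line 5, in <module>
    capture('side'); s=monitor.get_state(); im,c=snap('wrist',f); p=s['position']; print(p.round(1),s['width'].round(1),s['force'].round(1))
                                                                                                    ^^^^^^^^^^^^^^^^
AttributeError: 'float' object has no attribute 'round'
```

View pics/s7c.png

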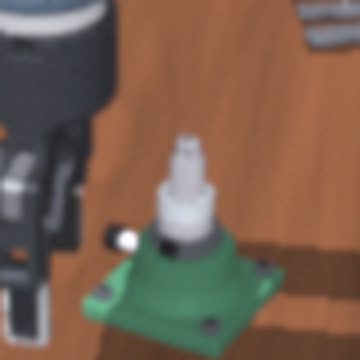

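The collar sits on the shoulder (crop (188,212)). Now the violet cutter.

```bash
sed -i "s/s\['width'\].round(1)/round(s['width'],1)/" look.py; python3 look.py violet 625 2.5 w7.png
```

```text
[625.5   1.4 145. ] 80.2 [0.5 0.3 0.5]
px [326.6 186.4] [624.5   4.6   4. ] d 59.3 3px-corrected [624.5   1.7   4. ]
```

Call:
apply_moves([
  [[0.001,0.0003,0.03],0,0.075],
  [[0,0,0.04],0,0.075],
  [[0,0,0.04],0,0.075],
  [[0,0,0.02],0,0.075],
  [[0,0,0.01],0,0.075],
  [[0,0,0.0065],0,0.075],
  [[0,0,0],0,0.075],
  [[0,0,0],0,0.075],
])

```text
time: 19.05
position: [624.9, 2.5, -1.4]
ee_rot: [0.001, -0.0, 1.0, -0.0]
force: [0.7, 0.7, -0.4]
width: 74.9
```

Call:
apply_moves([
  [[0,0,0],0,0.05],
  [[0,0,0],0,0.05],
  [[0,0,0],0,0.05],
  [[0,0,0],0,0.05],
  [[0,0,0],0,0.05],
])

```text
time: 19.55
position: [625.0, 2.6, -0.6]
ee_rot: [0.001, -0.0, 1.0, -0.0]
force: [-2.8, 0.2, 8.0]
width: 60.1
```

Call:
apply_moves([
  [[0,0,-0.01],0,0.05],
  [[0,0,-0.03],0,0.05],
  [[0,0,-0.045],0,0.05],
  [[0,0,-0.045],0,0.05],
  [[0,0,-0.015],0,0.05],
  [[0.006,-0.034,0],0,0.05],
  [[0.007,-0.041,0],0,0.05],
  [[0.007,-0.041,0],0,0.05],
], grip_force=50)

```text
time: 20.35
position: [603.1, -113.7, 142.0]
ee_rot: [-0.0, -0.001, 1.0, -0.0]
force: [1.1, 0.3, -1.1]
width: 59.2
```

Call:
apply_moves([
  [[0.007,-0.041,0],0,0.05],
  [[0.007,-0.041,0],0,0.05],
  [[0.006,-0.04,0],0,0.05],
  [[0,0,0],0,0.05],
  [[0,0,0],0,0.05],
  [[0,0,0],0,0.05],
  [[0,0,0],0,0.05],
])

```text
time: 21.05
position: [583.8, -233.7, 141.8]
ee_rot: [-0.0, -0.001, 1.0, 0.0]
force: [0.1, -0.4, -1.9]
width: 59.4
```

```bash
cat > hold.py <<'E'
import sys
from m import *
f=sys.argv[1]
s=monitor.get_state(); im,c=snap('wrist',f+'.png'); p=s['position']; print(p.round(1),round(s['width'],1),s['force'].round(1))
a=cv2.resize(im[150:330,220:430],None,fx=2,fy=2,interpolation=cv2.INTER_CUBIC)
sd,c2=snap('side',f+'s.png'); u,v=proj(c2,[585,-235,120]).astype(int)
b=cv2.resize(sd[v-35:v+55,u-45:u+45],(360,360),interpolation=cv2.INTER_CUBIC)
cv2.imwrite('pics/'+f+'c.png',np.hstack([a,b]))
E
python3 hold.py w8
```

```text
[ 583.8 -233.7  141.8] 59.4 [ 0.1 -0.4 -1.9]
```

Call:
apply_moves([
  [[-0.0009,-0.0018,0.008],0,0.05],
  [[0,0,0.008],0,0.05],
  [[0,0,0],0,0.05],
  [[0,0,0.004],0,0.05],
  [[0,0,0.004],0,0.05],
  [[0,0,0],0,0.05],
  [[0,0,0],0,0.05],
])

```text
time: 21.85
position: [584.6, -237.0, 117.9]
ee_rot: [-0.0, -0.0, 1.0, 0.0]
force: [0.8, 0.2, -1.5]
width: 59.3
```

```bash
python3 hold.py w9
```

```text
[ 584.6 -237.   117.9] 59.3 [ 0.8  0.2 -1.5]
```

View pics/w9c.png

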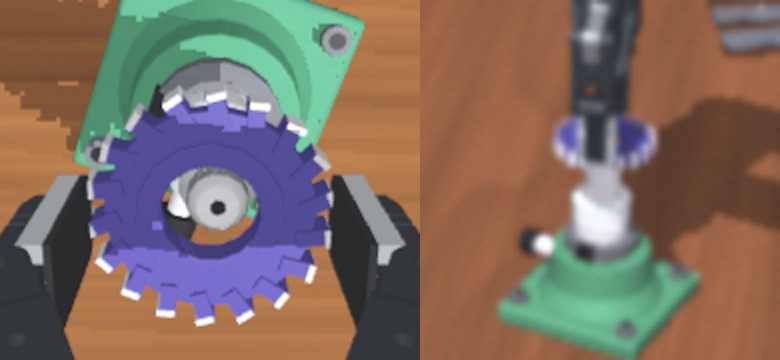

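Arbor tip at crop (217,207) inside the bore (centre about (211,205)), roughly 1.5 mm to +y. The side view shows the cutter level. Correcting and lowering.

Call:
apply_moves([
  [[-0.0006,0.0015,0],0,0.05],
  [[0,0,0.004],0,0.05],
  [[0,0,0.004],0,0.05],
  [[0,0,0.004],0,0.05],
  [[0,0,0],0,0.05],
  [[0,0,0],0,0.05],
])

```text
time: 22.55
position: [585.1, -235.4, 105.7]
ee_rot: [-0.0, -0.0, 1.0, 0.0]
force: [0.1, 0.9, -2.3]
width: 59.0
```

Call:
apply_moves([
  [[0,0,0.005],0,0.05],
  [[0,0,0.005],0,0.05],
  [[0,0,0.005],0,0.05],
  [[0,0,0.003],0,0.05],
  [[0,0,0],0,0.05],
  [[0,0,0],0,0.05],
])

```text
time: 23.15
position: [585.3, -235.5, 87.9]
ee_rot: [-0.0, -0.0, 1.0, 0.0]
force: [-0.4, -0.3, -0.9]
width: 59.2
```

Call:
apply_moves([
  [[0,0,0.002],0,0.05],
  [[0,0,0.0015],0,0.05],
  [[0,0,0],0,0.05],
  [[0,0,0],0,0.05],
])

```text
time: 23.55
position: [585.3, -235.5, 84.5]
ee_rot: [0.0, -0.0, 1.0, -0.0]
force: [-0.6, -0.4, -2.2]
width: 59.9
```

Call:
apply_moves([
  [[0,0,0.001],0,0.05],
  [[0,0,0.001],0,0.05],
  [[0,0,0],0,0.05],
  [[0,0,0],0,0.05],
])

```text
time: 23.95
position: [585.5, -235.6, 83.6]
ee_rot: [0.0, -0.0, 1.0, -0.0]
force: [-2.0, 0.9, 4.5]
width: 59.3
```

Seated at 83.6 as predicted. Release and go to the red collar.

Call:
apply_moves([
  [[0,0,-0.001],0,0.068],
  [[0,0,0],0,0.073],
  [[0,0,0],0,0.073],
  [[0,0,-0.01],0,0.073],
  [[0,0,-0.03],0,0.073],
  [[0,0,-0.03],0,0.073],
  [[0,0,-0.01],0,0.073],
  [[0.008,0.02,0],0,0.06],
])

```text
time: 24.75
position: [579.2, -218.2, 166.8]
ee_rot: [0.003, 0.001, 1.0, -0.002]
force: [-0.1, -0.6, -0.9]
width: 60.7
```

Call:
apply_moves([
  [[0.0165,0.041,0],0,0.05],
  [[0.0165,0.041,0],0,0.05],
  [[0.0165,0.041,0],0,0.05],
  [[0.0165,0.041,0],0,0.05],
  [[0.0165,0.041,0],0,0.05],
  [[0.0165,0.041,0],0,0.05],
  [[0.0165,0.041,0],0,0.05],
  [[0.0165,0.041,0],0,0.05],
])

```text
time: 25.55
position: [444.1, 113.9, 163.5]
ee_rot: [0.0, 0.0, 1.0, 0.0]
force: [0.1, 0.2, -0.6]
width: 50.1
```

Call:
apply_moves([
  [[0.0165,0.041,0],0,0.05],
  [[0.0165,0.041,0],0,0.05],
  [[0.0165,0.041,0],0,0.05],
  [[0,0.018,0.02],0,0.05],
  [[0,0,0],0,0.05],
  [[0,0,0],0,0.05],
  [[0,0,0],0,0.05],
])

```text
time: 26.25
position: [396.2, 252.8, 144.0]
ee_rot: [0.0, 0.0, 1.0, -0.0]
force: [0.0, -0.2, -0.1]
width: 49.9
```

```bash
python3 look.py red 387.5 253.6 w10.png; python3 - <<'E'
from m import *
sd,c2=snap('side','s10.png'); u,v=proj(c2,[585,-235,100]).astype(int)
cv2.imwrite('pics/s10c.png',cv2.resize(sd[v-45:v+45,u-45:u+45],(360,360),interpolation=cv2.INTER_CUBIC))
E
```

```text
[396.4 252.7 144.1] 50.1 [0.1 0.4 0.2]
px [325.6 179.1] [387.8 255.    4. ] d 36.5 3px-corrected [387.8 252.1   4. ]
```

View pics/s10c.png

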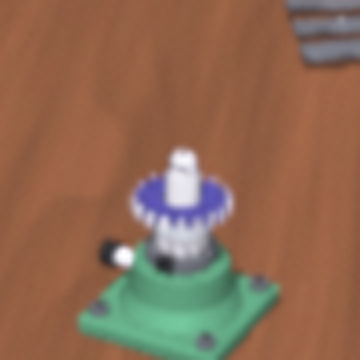

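Violet lies flat on the bright collar (crop (183,200)). Grasping the red collar at (387.8, 253).

Call:
apply_moves([
  [[0.0081,0.0002,0.03],0,0.05],
  [[0,0,0.04],0,0.05],
  [[0,0,0.04],0,0.05],
  [[0,0,0.02],0,0.05],
  [[0,0,0.012],0,0.05],
  [[0,0,0],0,0.05],
  [[0,0,0],0,0.05],
  [[0,0,0],0,0.05],
], grip_force=30)

```text
time: 27.2
position: [389.0, 254.1, 3.0]
ee_rot: [0.001, 0.0, 1.0, 0.0]
force: [-0.5, 0.0, 0.8]
width: 49.9
```

Call:
apply_moves([
  [[0,0,0],0,0.025],
  [[0,0,0],0,0.025],
  [[0,0,0],0,0.025],
  [[0,0,0],0,0.025],
  [[0,0,0],0,0.025],
  [[0,0,0],0,0.025],
], grip_force=30)

```text
time: 27.8
position: [388.7, 254.1, 3.1]
ee_rot: [0.001, -0.0, 1.0, 0.0]
force: [-0.9, -0.5, 7.9]
width: 33.7
```

Call:
apply_moves([
  [[0,0,-0.01],0,0.025],
  [[0,0,-0.03],0,0.025],
  [[0,0,-0.045],0,0.025],
  [[0,0,-0.045],0,0.025],
  [[0,0,-0.01],0,0.025],
  [[-0.008,-0.02,0],0,0.025],
  [[-0.0164,-0.0408,0],0,0.025],
  [[-0.0164,-0.0408,0],0,0.025],
])

```text
time: 28.6
position: [428.4, 151.5, 142.1]
ee_rot: [0.001, -0.001, 1.0, 0.0]
force: [0.9, -0.5, 0.1]
width: 33.2
```

Call:
apply_moves([
  [[-0.0164,-0.0408,0],0,0.025],
  [[-0.0164,-0.0408,0],0,0.025],
  [[-0.0164,-0.0408,0],0,0.025],
  [[-0.0164,-0.0408,0],0,0.025],
  [[-0.0164,-0.0408,0],0,0.025],
  [[-0.0164,-0.0408,0],0,0.025],
  [[-0.0164,-0.0408,0],0,0.025],
  [[-0.0164,-0.0408,0],0,0.025],
])

```text
time: 29.4
position: [559.8, -175.9, 141.7]
ee_rot: [0.0, -0.0, 1.0, 0.0]
force: [0.3, 0.7, 0.2]
width: 33.6
```

Call:
apply_moves([
  [[-0.0164,-0.0408,0],0,0.025],
  [[-0.008,-0.021,0],0,0.025],
  [[0,0,0],0,0.025],
  [[0,0,0],0,0.025],
  [[0,0,0],0,0.025],
  [[0,0,0],0,0.025],
])

```text
time: 30.0
position: [583.8, -234.7, 141.6]
ee_rot: [-0.0, -0.001, 1.0, 0.0]
force: [0.0, 0.1, -0.4]
width: 33.5
```

Call:
apply_moves([
  [[-0.0016,-0.0004,0.005],0,0.025],
  [[0,0,0.004],0,0.025],
  [[0,0,0],0,0.025],
  [[0,0,0],0,0.025],
  [[0,0,0.006],0,0.025],
  [[0,0,0.005],0,0.025],
  [[0,0,0],0,0.025],
  [[0,0,0],0,0.025],
])

```text
time: 30.8
position: [585.5, -236.4, 121.1]
ee_rot: [-0.0, -0.0, 1.0, 0.0]
force: [1.1, -0.5, -0.4]
width: 33.7
```

```bash
python3 hold.py w11
```

```text
[ 585.5 -236.4  121.1] 33.7 [ 1.1 -0.5 -0.4]
```

View pics/w11c.png

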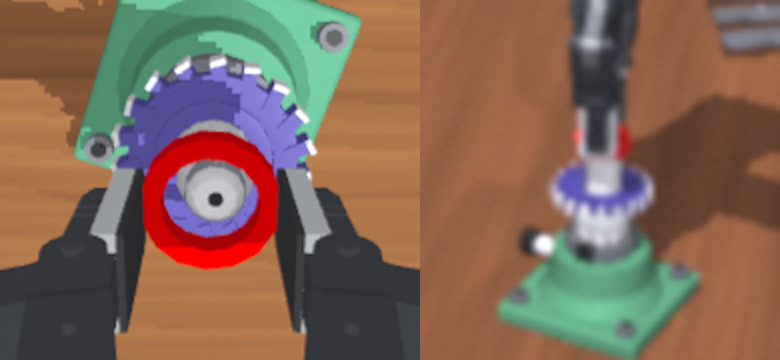

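The arbor tip is in the red bore, about 1 mm to +y. Nudge over and lower, expecting the seat at TCP 95.1.

Call:
apply_moves([
  [[0,0.0009,0],0,0.025],
  [[0,0,0.005],0,0.025],
  [[0,0,0.005],0,0.025],
  [[0,0,0.005],0,0.025],
  [[0,0,0.005],0,0.025],
  [[0,0,0.002],0,0.025],
  [[0,0,0],0,0.025],
  [[0,0,0],0,0.025],
])

```text
time: 31.7
position: [585.7, -235.6, 99.6]
ee_rot: [0.0, -0.0, 1.0, -0.0]
force: [-0.3, -0.2, -0.6]
width: 33.3
```

Call:
apply_moves([
  [[0,0,0.001],0,0.025],
  [[0,0,0.001],0,0.025],
  [[0,0,0.001],0,0.025],
  [[0,0,0],0,0.025],
  [[0,0,0],0,0.025],
])

```text
time: 32.2
position: [585.7, -235.6, 96.5]
ee_rot: [0.0, -0.0, 1.0, 0.0]
force: [-0.4, 0.5, -0.5]
width: 33.5
```

Call:
apply_moves([
  [[0,0,0.001],0,0.025],
  [[0,0,0.001],0,0.025],
  [[0,0,0],0,0.025],
  [[0,0,0],0,0.025],
])

```text
time: 32.6
position: [585.8, -235.7, 95.1]
ee_rot: [0.0, -0.0, 1.0, -0.0]
force: [-2.0, 0.2, 5.0]
width: 33.5
```

Seated at 95.1. Release and go to the gold cutter.

Call:
apply_moves([
  [[0,0,-0.0007],0,0.04],
  [[0,0,0],0,0.046],
  [[0,0,0],0,0.046],
  [[0,0,-0.01],0,0.046],
  [[0,0,-0.03],0,0.046],
  [[0,0,-0.03],0,0.046],
  [[0.015,0.002,0],0,0.06],
  [[0.04,0.005,0],0,0.08],
])

```text
time: 33.4
position: [532.9, -229.8, 167.8]
ee_rot: [0.002, -0.001, 1.0, -0.002]
force: [-0.4, -0.9, 0.6]
width: 72.8
```

Call:
apply_moves([
  [[0.042,0.005,0],0,0.08],
  [[0.042,0.005,0],0,0.08],
  [[0.042,0.005,0],0,0.08],
  [[0.01,0.002,0.02],0,0.08],
  [[0,0,0],0,0.08],
  [[0,0,0],0,0.08],
  [[0,0,0],0,0.08],
])

```text
time: 34.1
position: [396.0, -212.4, 146.4]
ee_rot: [0.001, -0.0, 1.0, -0.001]
force: [0.4, -0.4, -0.3]
width: 79.9
```

```bash
python3 look.py gold 387.2 -212 w12.png; python3 - <<'E'
from m import *
sd,c2=snap('side','s12.png'); u,v=proj(c2,[585,-235,100]).astype(int)
cv2.imwrite('pics/s12c.png',cv2.resize(sd[v-45:v+45,u-45:u+45],(360,360),interpolation=cv2.INTER_CUBIC))
E
```

```text
[ 396.  -212.3  146.2] 80.2 [-0.5  0.  -0.1]
px [326.7 178.8] [ 387.4 -209.     5. ] d 59.7 3px-corrected [ 387.5 -211.9    5. ]
```

View pics/s12c.png

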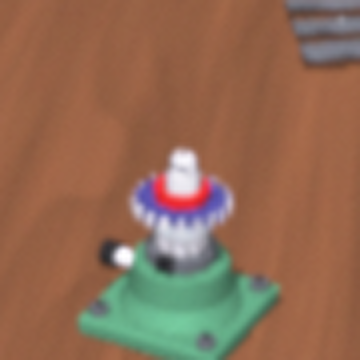

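Red sits flat on violet. Grasping gold.

Call:
apply_moves([
  [[0.0081,0.0004,0.03],0,0.078],
  [[0,0,0.04],0,0.075],
  [[0,0,0.04],0,0.075],
  [[0,0,0.02],0,0.075],
  [[0,0,0.01],0,0.075],
  [[0,0,0.006],0,0.075],
  [[0,0,0],0,0.075],
  [[0,0,0],0,0.075],
])

```text
time: 35.05
position: [387.4, -212.0, 0.2]
ee_rot: [0.001, -0.0, 1.0, -0.001]
force: [0.6, -0.2, -0.3]
width: 74.8
```

Call:
apply_moves([
  [[0,0,0],0,0.05],
  [[0,0,0],0,0.05],
  [[0,0,0],0,0.05],
  [[0,0,0],0,0.05],
  [[0,0,0],0,0.05],
], grip_force=40)

```text
time: 35.55
position: [387.4, -211.9, 1.1]
ee_rot: [0.001, -0.0, 1.0, -0.001]
force: [-2.8, 2.5, 13.5]
width: 60.7
```

Call:
apply_moves([
  [[0,0,-0.01],0,0.05],
  [[0,0,-0.03],0,0.05],
  [[0,0,-0.045],0,0.05],
  [[0,0,-0.045],0,0.05],
  [[0,0,-0.015],0,0.05],
  [[0,0,0],0,0.05],
  [[0,0,0],0,0.05],
], grip_force=50)

```text
time: 36.25
position: [386.2, -210.9, 144.0]
ee_rot: [0.0, -0.0, 1.0, -0.0]
force: [-0.4, -0.8, -2.5]
width: 59.2
```

Call:
apply_moves([
  [[-0.02,-0.003,0],0,0.05],
  [[-0.038,-0.005,0],0,0.05],
  [[-0.042,-0.005,0],0,0.05],
  [[-0.042,-0.005,0],0,0.05],
  [[-0.035,-0.004,0],0,0.05],
  [[-0.02,-0.002,0],0,0.05],
  [[0,0,0],0,0.05],
  [[0,0,0],0,0.05],
])

```text
time: 37.05
position: [582.1, -234.2, 141.3]
ee_rot: [-0.002, -0.0, 1.0, 0.001]
force: [-0.5, -0.8, -3.3]
width: 59.2
```

Call:
apply_moves([
  [[0,0,0],0,0.05],
  [[0,0,0],0,0.05],
  [[0,0,0],0,0.05],
])

```text
time: 37.35
position: [582.9, -235.2, 144.3]
ee_rot: [-0.0, 0.0, 1.0, 0.0]
force: [-0.1, -0.5, -2.6]
width: 59.0
```

Down so the bore takes the thread's tip (bottom at about 119).

Call:
apply_moves([
  [[-0.0016,-0.0002,0.01],0,0.05],
  [[0,0,0.006],0,0.05],
  [[0,0,0],0,0.05],
  [[0,0,0],0,0.05],
  [[0,0,0.004],0,0.05],
  [[0,0,0.003],0,0.05],
  [[0,0,0],0,0.05],
  [[0,0,0],0,0.05],
])

```text
time: 38.15
position: [585.1, -235.3, 121.1]
ee_rot: [-0.0, -0.0, 1.0, 0.0]
force: [0.5, 0.5, -2.1]
width: 59.7
```

```bash
python3 hold.py w13
```

```text
[ 585.1 -235.3  121.1] 59.7 [ 0.5  0.5 -2.1]
```

View pics/w13c.png

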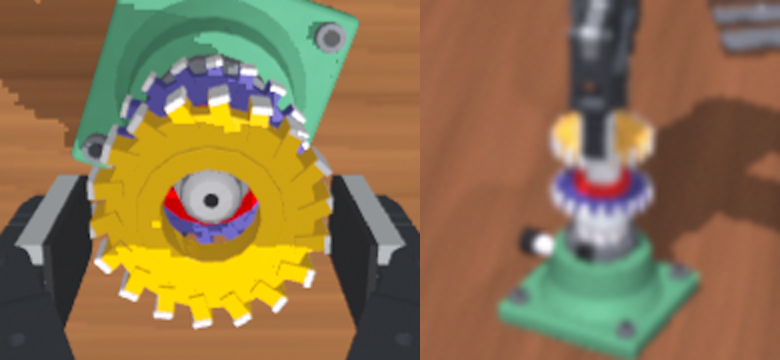

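Tip (211,200) is centred in the gold bore (x 163–260). Lowering, expecting the seat at TCP 101.1.

Call:
apply_moves([
  [[0.0002,0,0.003],0,0.05],
  [[0,0,0.004],0,0.05],
  [[0,0,0.004],0,0.05],
  [[0,0,0.004],0,0.05],
  [[0,0,0.0015],0,0.05],
  [[0,0,0],0,0.05],
  [[0,0,0],0,0.05],
])

```text
time: 38.95
position: [585.0, -235.4, 104.8]
ee_rot: [0.0, -0.0, 1.0, -0.0]
force: [-0.0, 0.1, -1.8]
width: 59.5
```

Call:
apply_moves([
  [[0,0,0.001],0,0.05],
  [[0,0,0.001],0,0.05],
  [[0,0,0],0,0.05],
  [[0,0,0],0,0.05],
])

```text
time: 39.35
position: [584.9, -235.3, 102.7]
ee_rot: [-0.0, -0.0, 1.0, 0.0]
force: [-0.4, -0.5, -2.3]
width: 59.2
```

Call:
apply_moves([
  [[0,0,0.001],0,0.05],
  [[0,0,0.001],0,0.05],
  [[0,0,0.0005],0,0.05],
  [[0,0,0],0,0.05],
  [[0,0,0],0,0.05],
])

```text
time: 39.85
position: [585.3, -235.6, 101.6]
ee_rot: [0.0, -0.0, 1.0, -0.0]
force: [-3.4, 2.3, 6.8]
width: 59.6
```

Contact at 101.6, with a 7 N push, 0.5 mm from expected. Release, retreat and check.

Call:
apply_moves([
  [[0,0,-0.001],0,0.068],
  [[0,0,0],0,0.073],
  [[0,0,0],0,0.073],
  [[0,0,-0.01],0,0.073],
  [[0,0,-0.03],0,0.073],
  [[0,0,-0.04],0,0.073],
  [[0,0,-0.03],0,0.073],
  [[0.02,0.02,0],0,0.073],
])

```text
time: 40.65
position: [568.9, -218.9, 218.2]
ee_rot: [0.005, 0.001, 1.0, -0.003]
force: [0.2, 0.4, 0.1]
width: 73.0
```

Call:
apply_moves([
  [[0.04,0.02,0],0,0.073],
  [[0.04,0.02,0],0,0.073],
  [[0.03,0.02,0],0,0.073],
  [[0,0,0],0,0.073],
  [[0,0,0],0,0.073],
])

```text
time: 41.15
position: [455.3, -155.6, 212.4]
ee_rot: [0.001, -0.0, 1.0, -0.001]
force: [1.0, -0.5, 0.8]
width: 72.8
```

```bash
python3 - <<'E'
from m import *
sd,c2=snap('side','s14.png'); u,v=proj(c2,[585,-235,100]).astype(int)
t,c=snap('top','t14.png')
a=cv2.resize(sd[v-45:v+45,u-45:u+45],(400,400),interpolation=cv2.INTER_CUBIC); b=cv2.resize(sd[120:360,170:450],(400,343))
w=t[110:230,120:520]
cv2.imwrite('pics/f.png',np.vstack([np.hstack([a,np.vstack([b,np.zeros((57,400,3),np.uint8)])]),cv2.resize(w,(660,198)) if 0 else np.hstack([cv2.resize(w,(660,198)),np.zeros((198,140,3),np.uint8)])]))
print(monitor.get_state()['position'])
h2=comp(ringmask(sd,'gold'),proj(c2,[584.5,-235.5,105]),10); print(centre(c2,h2,105))
E
```

```text
[ 456.13263842 -156.27336001  212.21190847]
((339.7402648925781, 133.71665954589844), array([ 586.80951528, -240.51146558,  105.        ]), 55.02001953125)
```

View pics/f.png

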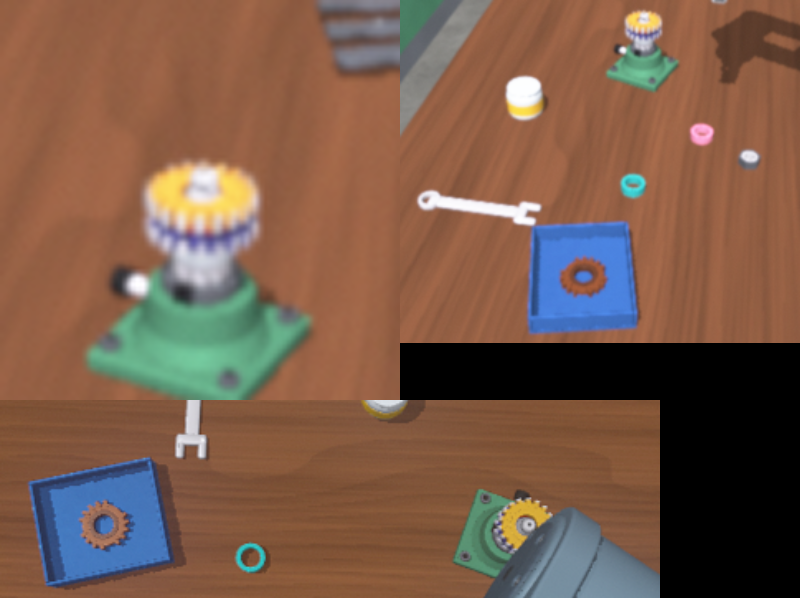

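The stack is complete and level: gold on red, violet and bright. The worn cutter is flat in the tray, the bystanders are where they were, and the gripper is clear. Handing in.

```bash
python3 -c "
from workcell import arm
print(arm.hand_in())"
```

```text
the job is handed in; nothing more can be done
None
```

The arbor is changed over and the job is handed in, at about 41 s of the 112 s allowed. The worn cutter lies flat in the blue tray. On the arbor, from the bottom up, are the bright collar, violet cutter, red collar and gold cutter.

- **Seating:** each ring was lowered until it touched, and contact came within about 0.5 mm of the height expected. Wrist force readings stayed at or below about 14 N.
- **Last pictures:** the side and top views show the stack level and the worn cutter flat. The spanner, tin, nut and the pink and turquoise collars have not been touched, and the gripper is clear of everything.
- **Disagreements:**
  - The wrist camera read about 1.5–3 mm off sideways; I corrected for this by comparing views.
  - One carry stopped about 8 mm short and was corrected before lowering.
  - The final side-view fix on the gold cutter read about 5 mm off in y. I put this down to its colour mask missing the bright teeth (it measured 55 mm instead of 63 mm across). I did not recheck it.

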